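Hold a pump head against its sprung plunger for fastening

ROBOT

A 6-joint arm with a two-finger parallel gripper is mounted at the origin on the work surface. World frame = base frame: x ahead of the robot, y to its left, z up, the work surface at z = 0. Lengths are in mm, angles in rad, forces in N, time in s.
With the tool pointing down it reaches from about 350 to 875 mm from the base axis. Payload 4.2 kg.
Tool frame: the origin (TCP) lies between the finger pads; the fingertips stand 25 mm ahead of it and the grasp point (between the pads) lies 6 mm ahead of it; z points along the fingers, y is the line along which they close (so a half turn about z gives the same grasp; the last joint's range is limited). The gripper opens to 85 mm and grips with 20 to 120 N. Pads are 22 mm wide; open, the fingers measure 114 mm over their backs; the gripper's body (76 mm by 85 mm) begins 54 mm behind the grasp point. The pads swing forward as they close: fully open they stand 13 mm farther back than shut.
Start: joints at [-0.88, 0.385, 0.008, 0, -1.194, -0.259], TCP at [261.579, -567.605, 256.312] pointing down, gripper open.
Joint ranges: [-3.14, 3.14], [-1.21, 2.06], [-1.07, 1.41], [-3.16, 2.05], [-2.99, -0.16], [-3.1, 3.1]. Speed limits (rad/s): [2.79, 2.79, 3.14, 3.14, 3.14, 3.14].

INTERFACE

Orientations are given as a unit quaternion [x, y, z, w].
In Python, from bench import arm gives the robot as it stands.
- The arm moves only by the shell command python3 -m pendant 'ROWS'. ROWS is JSON, a list of rows, each a list of 7 numbers: the shift along the tool's x, y, z in m, then the turn, a rotation vector about the tool's x, y, z in degrees, then the finger opening in m, from 0 to 0.0854. In form: [[x, y, z, wx, wy, wz, fingers], ...]. A call has 1 to 12 rows; each row shifts and turns the commanded pose from where the row before left it, along the tool's axes as they then stand; what a row does not reach is not made up. A row lasts 1/10 s, in which the tool goes at most 50 mm and 8.59 degrees, less where a joint would pass 70% of its speed; a pose out of reach is approached as far as the arm can. A call is refused whole if a number of a shift passes 0.05 or a number of a turn 8.59, either way. A call with a gripper value outside its range is refused whole. The fingers move at their own pace and stop on an object; the grip force is fixed at half the most. Time passes only in rows, so rows that do not move let the fingers close. It gives the time, the measured TCP pose, the force, the opening and the grip force at its end, in the units of the state.
- arm.read_state(): the state, without advancing time (a new reading comes with each control period).
- arm.get_image(name): name is "scene" or "top"; returns a dict with "image" (480x640x3 uint8, red, green, blue), "fx", "fy", "cx", "cy" (pixels), "xyz" and "rotation" of the camera in the world. Camera axes: x right, y down, z forward; pixel columns grow to the right and rows downward; lengths in mm; the calibration is good to about 2 mm. A picture is of the moment at which its call begins. There is no depth.
- arm.job_done(): hands the job in; it is judged then, once.
The state is a dict: "clock": time; "joints": joint angles; "joint_vel": joint speeds; "joint_efforts": joint torques, N m; "position": TCP position; "ee_rot": TCP orientation; "contact_force": force on the tool from outside, world axes, zero at the start; "wrist_torque": the same for the moment, N m; "gripper_width": finger opening in mm; "grasp_force": force on a finger pad.
Only numpy, scipy, OpenCV 4.12 (cv2) and the standard library are available. Lean on these libraries where they do the work, as an engineer would, in place of code of your own. Each camera call takes 0.05 s, during which the arm holds its last target. There are 200 camera calls.

TASK

Pick up the pump head with the blue cap, turn its flat bored face towards the red plunger and set it down on the service stand between the two yellow rails, still clear of the plunger. Then slide it squarely against the plunger and push until the plunger is about halfway in (10 mm of its 20 mm travel, about 10 N), never as far as its stop, so that a colleague can drive the fixing screws. Finish while still gripping or pushing the head there with a steady push: do not let go, and leave everything else on the bench where it is.

Things in the scene. Friction and masses are not known exactly. Their poses are not given: they have to be found in the camera images.
- head_blue: Pump head to hold: aluminium block 60 (x) x 46 (y) x 50 mm (z), 0.3 to 0.5 kg, origin at the centre of its underside, z up, +x towards its flat bored face. Two dark screw heads stand out 6 mm from its -x face. Stands upright on a 2 mm green mat. Grip it across its 46 mm width (along y) near the top, fingertips at least 12 mm above its underside to clear the stand's rails.
- head_blue_cap (a point): Top of the blue-capped head: a round BLUE cap, 36 mm across and 10 mm high, with a 12 mm steel stub 6 mm high on it. This point is the stub's top, 66 mm above the head's underside and 10 mm behind its middle (towards -x).
- head_blue_face (a point): Centre of the flat bored +x face of the blue-capped head, 30 mm ahead of its origin and 25 mm up. Meets the plunger tip.
- head_black: A second pump head of the same shape and size but with a BLACK cap, standing on the same green mat. The two may swap places. Leave it alone.
- stand: Service stand, fixed. Origin on the bench, under the front of the white upright drive plate; +x is the direction of pushing (into the plate), z up. Aluminium base 310 (x) x 120 mm (y), x from -150 to +160. Drive plate: x 0 to 14, 100 wide, up to z = 85 mm; behind it a dark motor, 60 mm diameter, nothing above z = 90 mm. The pushed head's x axis points along the stand's +x.
- ledge (a point): Point on the ledge (top of the stand's base, 20 mm above the bench) in the middle of the channel, 100 mm in front of the drive plate (stand x = -100, y = 0, z = 20 mm): a good place to set the head's underside centre. Two yellow rails, 8 mm high and 8 mm wide, run along the stand's x from -150 to -5 mm; the channel between is 62 mm wide.
- plunger_tip (a point): Centre of the front of the red plunger pad (28 mm diameter, 6 mm thick, on a 14 mm steel rod). At rest 24 mm in front of the drive plate (stand x = -24 mm), at y = 0, z = 45 mm in the stand's frame; moves in +x of the stand when pushed.
- plunger (a joint): How far the plunger is pushed in, in m: 0 at rest, 0.020 at its hard stop. Spring of 1 N per mm with no preload: 0.010 is 10 N. It springs back when let go.
- amber_bottle: Amber glass bottle with white cap, 72 mm diameter, 150 mm high, origin under its centre. Leave alone.
- vial_rack: Blue vial rack 110 x 170 mm, about 41 mm high with its vials, origin under its centre. Leave alone.
- torque_driver: Red-handled screwdriver, 200 mm long, lying on the bench. Leave alone.
- wrench: Steel wrench, 150 mm long, lying on the bench. Leave alone.
- beaker: Glass beaker, 70 mm diameter, 90 mm high, origin under its centre. Leave alone.
- seal_tray: White divided tray 100 x 140 x 30 mm, origin under its centre. Leave alone.

How it is judged:
By the outcome, as a careful person would: the job done as asked, in the order asked, and still so for the second after the job is handed in, while the arm keeps its last pose, push and grip.
It also fails if it takes over 43 s, if anything falls off the work surface, if the arm or the gripper's body presses on something with over 40 N, if the wrist force passes 120 N, or if a joint passes its speed limit or range.

## Working session

There is one attempt and no reset: what is moved stays moved. The work goes in short steps, Python scripts to look and compute and a shell command to move; the robot and the scene stay as the last step left them, time stands still between calls to the robot, and variables do not carry over. Pictures are saved under pics/ and viewed, at most 10 in all, crops included, and the job is handed in when it is done.

```bash
mkdir -p pics; ls; python3 - <<'E'
from bench import arm
import cv2,numpy as np,pickle
d={}
for n in("scene","top"):
    r=arm.get_image(n);d[n]=r
    cv2.imwrite(f"pics/{n}0.png",r["image"][:,:,::-1])
    print(n,r["fx"],r["fy"],r["cx"],r["cy"],r["xyz"],np.round(r["rotation"],4).tolist())
pickle.dump(d,open("im0.pkl","wb"))
s=arm.read_state();print(s["clock"],s["position"],s["ee_rot"],s["gripper_width"],s["contact_force"])
E
```

```text
pics
scene 450.7522567713961 450.7522567713961 321.5222803328762 234.22230849031644 [1222.70708475 -824.98300288  662.68192111] [0.8149, 0.327, -0.1691, -0.4478]
top 528.195077418961 528.195077418961 319.97909483962917 243.53412540817422 [ 442.93528926 -103.69291334 1278.22508535] [0.7165, -0.6952, 0.0473, -0.034]
0.1 [ 261.3975947  -567.20708364  255.32780576] [-2.14148151e-01  9.76800705e-01  9.42400035e-04 -2.51573027e-04] 85.14033760860245 [ 0.31659658  1.001578   -0.37030045]
```

View pics/scene0.png

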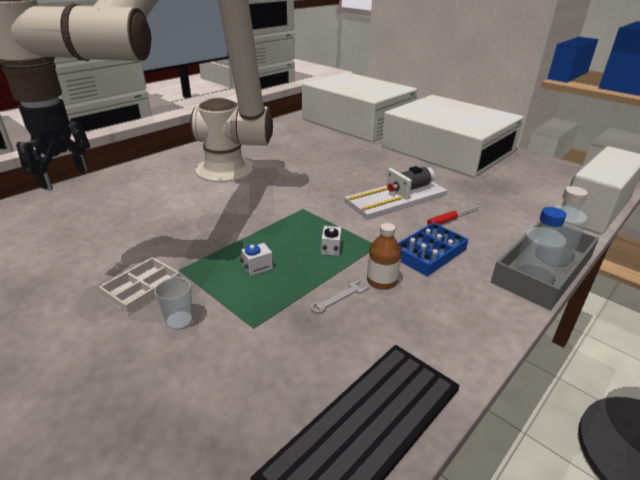

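View pics/top0.png

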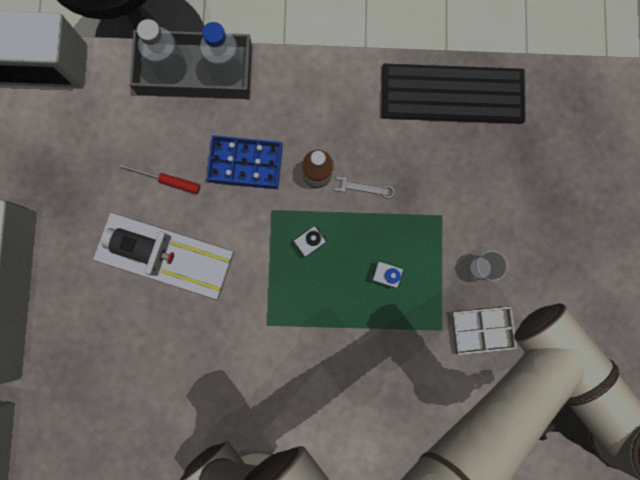

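The scene view shows the blue-capped head at about (257,258) and the black one at (331,240). In the top view the blue head is at (388,274), with its cap right of centre so its face looks left. The stand is at (165,255), with its plunger at (170,258) facing right.

```bash
cat > h.py <<'E'
import cv2,numpy as np
from scipy.spatial.transform import Rotation as R
def ray(r,p):
    d=np.array([(p[0]-r["cx"])/r["fx"],(p[1]-r["cy"])/r["fy"],1.])
    return np.array(r["xyz"],float),R.from_quat(r["rotation"]).apply(d/np.linalg.norm(d))
def onz(r,p,z):
    o,d=ray(r,p);return o+d*(z-o[2])/d[2]
def tri(ra,pa,rb,pb):
    a,u=ray(ra,pa);b,v=ray(rb,pb)
    t=np.linalg.lstsq(np.c_[u,-v],b-a,rcond=None)[0]
    p,q=a+u*t[0],b+v*t[1];return (p+q)/2,np.linalg.norm(p-q)
def mask(r,col,box):
    h=cv2.cvtColor(r["image"],cv2.COLOR_RGB2HSV);H,S,V=cv2.split(h)
    m={"blue":(H>105)&(H<130)&(S>120)&(V>60),"red":((H<6)|(H>174))&(S>150)&(V>70),
       "yellow":(H>18)&(H<32)&(S>120)&(V>100),"white":(S<60)&(V>115)}[col]
    o=np.zeros(m.shape,np.uint8);x0,y0,x1,y1=box;o[y0:y1,x0:x1]=m[y0:y1,x0:x1];return o
def comps(m,amin=4):
    n,l,s,c=cv2.connectedComponentsWithStats(m)
    return [(s[i,4],c[i].round(1),s[i,:4],np.argwhere(l==i)[:,::-1].astype(np.float32)) for i in range(1,n) if s[i,4]>=amin]
E
python3 - <<'E'
from h import *
import pickle
d=pickle.load(open("im0.pkl","rb"));S,T=d["scene"],d["top"]
bx={"blue":((235,235,285,280),(365,255,412,295)),"red":((380,175,402,200),(155,240,180,275)),"yellow":((340,170,410,215),(150,230,240,300))}
for c,(bs,bt) in bx.items():
    for n,r,b in(("s",S,bs),("t",T,bt)):
        for a,ce,st,px in comps(mask(r,c,b)):
            print(c,n,a,ce,st.tolist(),[np.round(v,1).tolist() for v in cv2.minAreaRect(px)[:2]],"box",cv2.boxPoints(cv2.minAreaRect(px)).round(1).tolist())
for nm,c in(("blue",0),):pass
for a,ce,st,px in comps(mask(T,"white",(360,250,415,300)),30):
    w=np.float32([onz(T,p,52)[:2] for p in px]);print("white52",a,cv2.minAreaRect(w))
# views
def crop(r,b,k):return cv2.resize(r["image"][b[1]:b[3],b[0]:b[2],::-1],None,fx=k,fy=k,interpolation=cv2.INTER_CUBIC)
A=crop(T,(360,250,420,300),6.6666);B=crop(S,(230,235,290,285),6.6666)
C=crop(T,(150,205,240,305),4.4444)[:266];C=crop(T,(90,205,240,305),2.6666);D=crop(S,(340,165,460,245),3.3333)
cv2.imwrite("pics/c0.png",np.vstack([np.hstack([A[:333],B[:333]]),np.hstack([C[:266],D[:266]])]))
E
```

```text
blue s 97 [252. 250.] [245, 245, 15, 10] [[252.0, 249.5], [9.0, 14.0]] box [[245.0, 245.0], [259.0, 245.0], [259.0, 254.0], [245.0, 254.0]]
blue t 144 [392.3 275.6] [385, 269, 16, 14] [[392.5, 275.5], [13.0, 15.0]] box [[385.0, 269.0], [400.0, 269.0], [400.0, 282.0], [385.0, 282.0]]
red s 35 [390.5 186.9] [388, 184, 6, 7] [[390.5, 187.0], [6.0, 5.0]] box [[388.0, 184.0], [393.0, 184.0], [393.0, 190.0], [388.0, 190.0]]
red t 23 [169.6 257.2] [168, 253, 5, 10] [[169.4, 257.1], [2.2, 9.5]] box [[166.89999389648438, 261.29998779296875], [169.89999389648438, 252.3000030517578], [172.0, 253.0], [169.0, 262.0]]
yellow s 83 [367.6 193. ] [349, 187, 38, 12] [[367.6, 193.0], [2.1, 38.6]] box [[348.70001220703125, 197.10000610351562], [386.0, 186.89999389648438], [386.5, 188.89999389648438], [349.29998779296875, 199.10000610351562]]
yellow s 96 [381.8 202.6] [363, 196, 39, 14] [[382.0, 202.5], [2.3, 40.1]] box [[362.3999938964844, 207.10000610351562], [400.8999938964844, 195.6999969482422], [401.6000061035156, 197.89999389648438], [363.1000061035156, 209.3000030517578]]
yellow t 143 [200.6 251.7] [172, 242, 58, 20] [[200.5, 251.6], [60.1, 2.4]] box [[171.5, 243.60000610351562], [172.1999969482422, 241.3000030517578], [229.39999389648438, 259.6000061035156], [228.6999969482422, 261.8999938964844]]
yellow t 147 [190.5 279.7] [162, 270, 58, 20] [[190.4, 279.7], [60.1, 2.5]] box [[161.39999389648438, 271.79998779296875], [162.1999969482422, 269.3999938964844], [219.39999389648438, 287.70001220703125], [218.6999969482422, 290.0]]
white52 282 ((518.0574340820312, -284.29888916015625), (59.21539306640625, 44.399681091308594), 73.26795959472656)
```

View pics/c0.png

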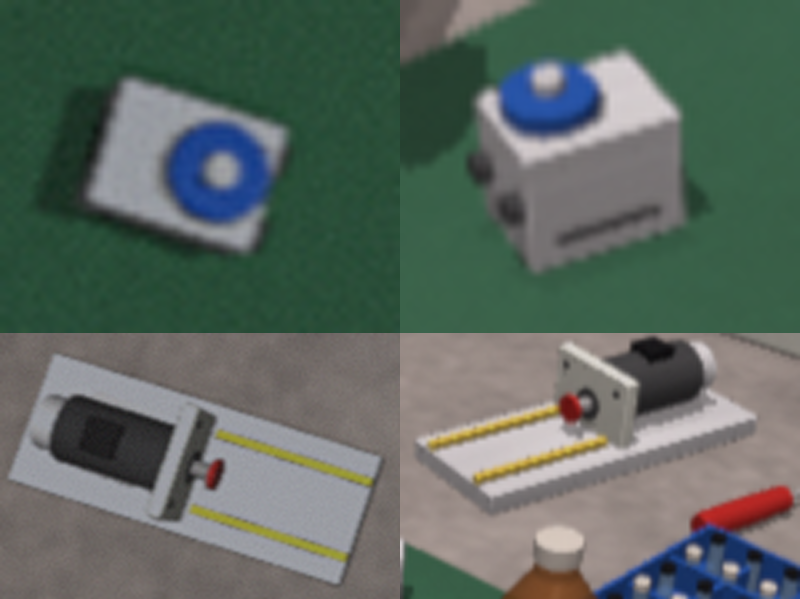

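The crop confirms it: the stub is at about top (393.0,275.5) and scene (252,245.2), the screw heads are on the cap side, and the bored face looks away from the cap. The rails and red pad are clear in both views.

```bash
python3 - <<'E'
from h import *
import pickle
d=pickle.load(open("im0.pkl","rb"));S,T=d["scene"],d["top"]
ca=lambda x,y:(360+x/6.6666-.4,250+y/6.6666-.4); cb=lambda x,y:(230+(x-400)/6.6666-.4,235+y/6.6666-.4)
f=lambda n,a,b:print(n,*[np.round(v,1) for v in tri(T,a,S,b)])
f("stub",ca(221,169),cb(547,68));f("capctr blue",(392.3,275.6),(252,249.5))
f("cornerA",ca(288,128),cb(525,162));f("cornerB",ca(122,78),cb(680,118));f("cornerC",ca(90,201),cb(625,52))
f("pad",(169.6,257.2),(390.5,186.9))
f("rail1end",(229,260.7),(362.7,208.2));f("rail2end",(219,288.9),(349,198.1))
f("rail1o",(171.9,242.4),(401.2,196.8));f("rail2o",(161.8,270.6),(386.3,188))
W=[]
for a,ce,st,px in comps(mask(T,"yellow",(150,230,240,300))):
    w=np.array([onz(T,p,28)[:2] for p in px]);c=w.mean(0);v=np.linalg.svd(w-c)[2][0];v*=np.sign(v[1])
    t=(w-c)@v;print("rail",c,v,np.degrees(np.arctan2(v[1],v[0])),t.min(),t.max());W.append((c,v,t.min(),t.max()))
v=(W[0][1]+W[1][1])/2;v/=np.linalg.norm(v);m=(W[0][0]+W[1][0])/2
far=np.mean([w[2] for w in W]);near=np.mean([w[3] for w in W])
n=np.array([-v[1],v[0]]);print("gap",abs((W[0][0]-W[1][0])@n),"len",near-far)
O=m+v*((far+near)/2+77.5);print("stand origin",O,"yaw",np.degrees(np.arctan2(v[1],v[0])),"ledge",O-100*v,"tip",O-24*v)
E
```

```text
stub [ 515.3 -294.    68.7] 1.3
capctr blue [ 514.9 -294.5   55.5] 0.1
cornerA [ 531.9 -319.8   49.9] 0.0
cornerB [ 547.5 -262.    47.2] 1.1
cornerC [ 504.2 -250.8   49.7] 0.2
pad [541.9 224.1  44.3] 2.3
rail1end [541.   90.2  23. ] 1.1
rail2end [473.1 110.1  22.7] 0.1
rail1o [580.2 227.3  23.3] 0.4
rail2o [511.7 246.8  21.5] 1.6
rail [559.53635184 157.16138891] [0.27481787 0.9614963 ] 74.04883924860975 -71.08734676676139 71.70446836168148
rail [492.55466193 177.16973422] [0.27387759 0.96176456] 74.10486313795064 -70.80397769181518 71.07115832742416
gap 69.90088374702901 len 142.3334755738411
stand origin [547.36811001 241.90452183] yaw 74.07685119328019 ledge [519.93333383 145.74146731] tip [540.78376373 218.82538875]
```

```bash
cat > go.py <<'E'
import sys
from h import *
from bench import arm
def go(x,y,z,yaw):   # yaw: head/stand +x direction, deg; tool x = -that, z down
    s=arm.read_state();q=R.from_quat(s["ee_rot"]);v=np.radians(yaw);c,n=np.cos(v),np.sin(v)
    t=R.from_matrix(np.array([[-c,-n,0],[-n,c,0],[0,0,-1.]]).T.reshape(3,3).T if 0 else np.column_stack([[-c,-n,0],[-n,c,0],[0,0,-1.]]))
    print("t",round(s["clock"],2),"pos",np.round(s["position"],1),"w",round(s["gripper_width"],1),"F",np.round(s["contact_force"],1),"grip",np.round(s["grasp_force"],1))
    print("shift tool mm",np.round(q.inv().apply(np.array([x,y,z])-s["position"]),1),"in final frame",np.round(t.inv().apply(np.array([x,y,z])-s["position"]),1),"turn deg",np.round(np.degrees((q.inv()*t).as_rotvec()),2))
if __name__=="__main__":go(*map(float,sys.argv[1:5]))
E
python3 -m pendant '[[0,0,0,0,0,-8.2,0.085],[0,0,0,0,0,-8.2,0.085],[0,0,0,0,0,-8.2,0.085],[0,0,0,0,0,-8.2,0.085],[0,0,0,0,0,-8.2,0.085],[0,0,0,0,0,-8.2,0.085],[0,0,0,0,0,0,0.085]]'
python3 go.py 518 -284.3 150 73.6
```

```text
clock: 0.8
position: [261.5, -567.4, 255.7]
ee_rot: [-0.601, 0.799, 0.001, 0.0]
contact_force: [-0.1, 0.9, -0.6]
gripper_width: 84.9
grasp_force: 0.0
t 0.8 pos [ 261.5 -567.4  255.7] w 84.9 F [-0.1  0.9 -0.6] grip 0.0
shift tool mm [-343.  -168.2  105.9] in final frame [-344.  -166.2  105.7] turn deg [0.05 0.05 0.32]
```

```bash
python3 -m pendant '[[-0.02,-0.01,0,0,0,0.3,0.085],[-0.034,-0.0166,0,0,0,0,0.085],[-0.034,-0.0166,0,0,0,0,0.085],[-0.034,-0.0166,0.010,0,0,0,0.085],[-0.034,-0.0166,0.010,0,0,0,0.085],[-0.034,-0.0166,0.016,0,0,0,0.085],[-0.034,-0.0166,0.016,0,0,0,0.085],[-0.034,-0.0166,0.016,0,0,0,0.085],[-0.034,-0.0166,0.016,0,0,0,0.085],[-0.034,-0.0166,0.016,0,0,0,0.085],[-0.017,-0.008,0.006,0,0,0,0.085],[0,0,0,0,0,0,0.085]]'
python3 go.py 518 -284.3 44 73.6
```

```text
clock: 2.0
position: [519.6, -283.8, 149.0]
ee_rot: [-0.6, 0.8, 0.001, -0.001]
contact_force: [-0.5, -0.6, -0.2]
gripper_width: 85.1
grasp_force: 0.0
t 2.0 pos [ 519.6 -283.8  149. ] w 85.1 F [-0.5 -0.6 -0.2] grip 0.0
shift tool mm [  0.9   1.2 105. ] in final frame [  0.9   1.4 105. ] turn deg [ 0.13 -0.    0.1 ]
```

```bash
python3 -m pendant '[[0.001,0.001,0.012,0,0,0,0.085],[0,0,0.016,0,0,0,0.085],[0,0,0.016,0,0,0,0.085],[0,0,0.016,0,0,0,0.085],[0,0,0.016,0,0,0,0.085],[0,0,0.014,0,0,0,0.085],[0,0,0.010,0,0,0,0.085],[0,0,0.005,0,0,0,0.085],[0,0,0,0,0,0,0.085],[0,0,0,0,0,0,0.085]]'
python3 go.py 518 -284.3 44 73.6
python3 - <<'E'
from h import *
from bench import arm
a=arm.get_image("scene")["image"][205:295,205:325,::-1];b=arm.get_image("top")["image"][225:315,340:440,::-1]
cv2.imwrite("pics/g1.png",np.hstack([cv2.resize(a,(400,300),interpolation=2),cv2.resize(b,(333,300),interpolation=2)]))
E
```

```text
clock: 3.0
position: [517.7, -286.7, 45.8]
ee_rot: [-0.599, 0.801, -0.0, 0.0]
contact_force: [0.1, 0.2, 0.6]
gripper_width: 85.1
grasp_force: 0.0
t 3.0 pos [ 517.7 -286.7   45.8] w 85.1 F [0.1 0.2 0.6] grip 0.0
shift tool mm [-2.4  0.4  1.8] in final frame [-2.4  0.4  1.8] turn deg [-0.06 -0.01  0.01]
```

View pics/g1.png

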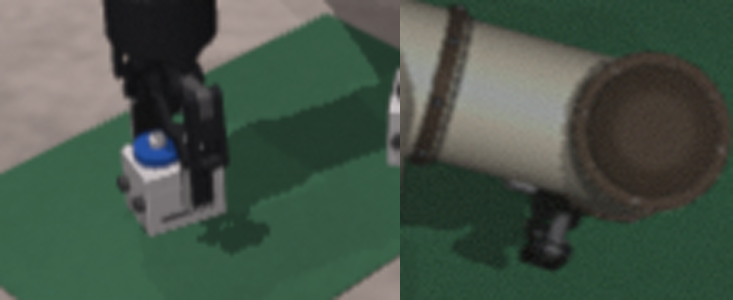

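The picture shows the open fingers astride the blue-capped head, finger at about (205,160), cap at (157,148). I close now.

```bash
python3 -m pendant '[[-0.002,0,0.001,0,0,0,0.06],[0,0,0,0,0,0,0.03],[0,0,0,0,0,0,0.03],[0,0,0,0,0,0,0.03],[0,0,0,0,0,0,0.03],[0,0,0,0,0,0,0.03],[0,0,0,0,0,0,0.03],[0,0,0,0,0,0,0.03]]'
python3 go.py 518 -284.3 180 73.6
```

```text
clock: 3.9
position: [518.4, -284.2, 44.8]
ee_rot: [-0.599, 0.8, -0.0, 0.0]
contact_force: [-0.5, 2.7, 4.9]
gripper_width: 44.8
grasp_force: 63.6
t 3.9 pos [ 518.4 -284.2   44.8] w 44.8 F [-0.5  2.7  4.9] grip 63.6
shift tool mm [   0.2    0.3 -135.2] in final frame [   0.2    0.4 -135.2] turn deg [-0.04  0.    0.06]
```

```bash
python3 -m pendant '[[0,0,-0.005,0,0,0,0.03],[0,0,-0.012,0,0,0,0.03],[0,0,-0.018,0,0,0,0.03],[0,0,-0.020,0,0,0,0.03],[0,0,-0.020,0,0,0,0.03],[0,0,-0.020,0,0,0,0.03],[0,0,-0.015,0,0,0,0.03],[0,0,-0.008,0,0,0,0.03],[0,0,0,0,0,0,0.03]]'
python3 go.py 519.9 145.7 160 74.1
```

```text
clock: 4.8
position: [518.3, -284.5, 163.4]
ee_rot: [-0.599, 0.801, -0.001, 0.001]
contact_force: [-0.4, 0.9, -2.5]
gripper_width: 45.4
grasp_force: 62.8
t 4.8 pos [ 518.3 -284.5  163.4] w 45.4 F [-0.4  0.9 -2.5] grip 62.8
shift tool mm [-413.2  119.7    3.2] in final frame [-414.2  116.3    3.4] turn deg [-0.11  0.01 -0.47]
```

```bash
python3 -m pendant '[[-0.014,0.004,0,0,0,-0.5,0.03],[-0.03,0.0085,0,0,0,0,0.03],[-0.042,0.012,0,0,0,0,0.03],[-0.047,0.013,0,0,0,0,0.03],[-0.047,0.013,0,0,0,0,0.03],[-0.047,0.013,0,0,0,0,0.03],[-0.047,0.013,0,0,0,0,0.03],[-0.045,0.013,0,0,0,0,0.03],[-0.042,0.012,0,0,0,0,0.03],[-0.03,0.0085,0,0,0,0,0.03],[-0.016,0.0045,0,0,0,0,0.03],[0,0,0,0,0,0,0.03]]'
python3 -m pendant '[[0,0,0,0,0,0,0.03],[0,0,0,0,0,0,0.03]]' >/dev/null
python3 go.py 519.9 145.7 62.8 74.1
python3 - <<'E'
from h import *
from bench import arm
import pickle
d={n:arm.get_image(n) for n in("scene","top")};pickle.dump(d,open("im1.pkl","wb"))
a=d["scene"]["image"][120:220,320:460,::-1];b=d["top"]["image"][190:310,80:250,::-1]
cv2.imwrite("pics/p1.png",np.hstack([cv2.resize(a,(420,300),interpolation=2),cv2.resize(b,(380,300),interpolation=2)]))
E
```

```text
clock: 6.0
position: [518.6, 140.4, 161.4]
ee_rot: [-0.604, 0.797, 0.0, -0.001]
contact_force: [-0.3, -0.5, -2.8]
gripper_width: 45.4
grasp_force: 62.8
t 6.2 pos [518.8 137.3 161.8] w 45.2 F [-0.1 -0.  -3.4] grip 62.8
shift tool mm [-8.5  1.1 99. ] in final frame [-8.4  1.2 99. ] turn deg [ 0.06 -0.06 -0.03]
```

View pics/p1.png

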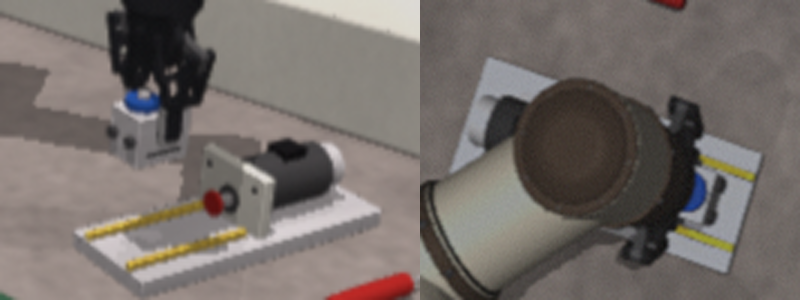

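The held head (scene crop, cap at (142,102)) hangs upright with its face towards the red plunger. In the top view it sits between the rails. I lower it.

```bash
python3 -m pendant '[[-0.004,0.001,0.006,0,0,0,0.03],[-0.004,0,0.014,0,0,0,0.03],[0,0,0.016,0,0,0,0.03],[0,0,0.016,0,0,0,0.03],[0,0,0.014,0,0,0,0.03],[0,0,0.010,0,0,0,0.03],[0,0,0.006,0,0,0,0.03],[0,0,0.003,0,0,0,0.03],[0,0,0,0,0,0,0.03],[0,0,0,0,0,0,0.03]]' >/dev/null
python3 go.py 519.9 145.7 62.8 74.1
python3 - <<'E'
from h import *
from bench import arm
import pickle
d={n:arm.get_image(n) for n in("scene","top")};pickle.dump(d,open("im2.pkl","wb"))
a=d["scene"]["image"][140:220,340:460,::-1];b=d["top"]["image"][210:310,140:250,::-1]
cv2.imwrite("pics/p2.png",np.hstack([cv2.resize(a,(450,300),interpolation=2),cv2.resize(b,(330,300),interpolation=2)]))
E
```

```text
t 7.3 pos [520.9 146.6  77.8] w 45.1 F [-0.1  0.3 -2.3] grip 62.8
shift tool mm [ 1.2  0.7 15. ] in final frame [ 1.2  0.7 15. ] turn deg [-0.05  0.05  0.04]
```

View pics/p2.png

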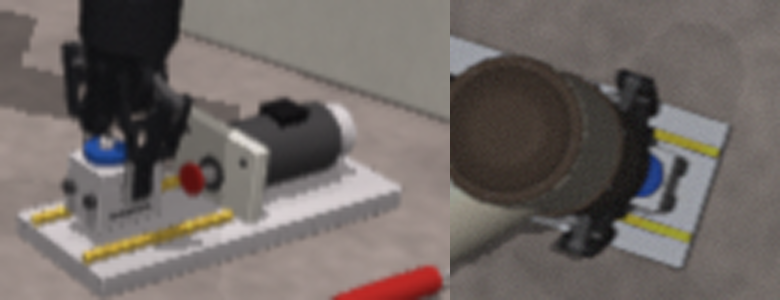

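The head hovers squarely over the channel, clear of the plunger (scene crop (190,180)). I lower it gently to contact.

```bash
python3 -m pendant '[[0.0005,0.0005,0.004,0,0,0,0.03],[0,0,0.004,0,0,0,0.03],[0,0,0.002,0,0,0,0.03],[0,0,0.001,0,0,0,0.03],[0,0,0.001,0,0,0,0.03],[0,0,0,0,0,0,0.03],[0,0,0,0,0,0,0.03]]' | grep -E 'pos|force'
python3 -m pendant '[[0,0,0.001,0,0,0,0.03],[0,0,0,0,0,0,0.03]]'| grep -E 'pos|contact'
python3 -m pendant '[[0,0,0.001,0,0,0,0.03],[0,0,0,0,0,0,0.03]]'| grep -E 'pos|contact'
```

```text
position: [519.9, 146.1, 65.3]
contact_force: [-0.1, 0.1, -3.3]
grasp_force: 62.8
position: [519.8, 146.1, 64.3]
contact_force: [0.4, -0.8, -2.2]
position: [519.8, 146.1, 63.2]
contact_force: [0.6, 0.8, -4.5]
```

```bash
for i in 1; do python3 -m pendant '[[0,0,0.0005,0,0,0,0.03],[0,0,0,0,0,0,0.03]]'| grep -E 'pos|contact'; done
python3 -m pendant '[[0,0,0.0005,0,0,0,0.03],[0,0,0,0,0,0,0.03]]'| grep -E 'pos|contact'
python3 -m pendant '[[0,0,0.0005,0,0,0,0.03],[0,0,0,0,0,0,0.03]]'| grep -E 'pos|contact'
```

```text
position: [519.9, 146.1, 62.8]
contact_force: [-0.8, -0.7, -3.7]
position: [519.9, 146.1, 62.8]
contact_force: [-3.3, -0.0, 0.6]
position: [519.9, 146.1, 62.7]
contact_force: [-2.8, -0.6, 5.3]
```

```bash
python3 -m pendant '[[0,0,-0.0005,0,0,0,0.03],[0,0,0,0,0,0,0.03]]'| grep -E 'pos|contact'
python3 -m pendant '[[-0.003,0,0,0,0,0,0.03],[-0.004,0,0,0,0,0,0.03],[-0.005,0,0,0,0,0,0.03],[-0.005,0,0,0,0,0,0.03],[-0.005,0,0,0,0,0,0.03],[-0.005,0,0,0,0,0,0.03],[-0.004,0,0,0,0,0,0.03],[-0.003,0,0,0,0,0,0.03],[-0.002,0,0,0,0,0,0.03],[0,0,0,0,0,0,0.03],[0,0,0,0,0,0,0.03]]'| grep -E 'contact'
python3 go.py 540.78 218.8 62.8 74.1
python3 - <<'E'
from h import *
from bench import arm
import pickle
d={n:arm.get_image(n) for n in("scene","top")};pickle.dump(d,open("im3.pkl","wb"))
a=d["scene"]["image"][150:220,340:440,::-1]
cv2.imwrite("pics/p3.png",cv2.resize(a,(800,560),interpolation=2))
E
```

```text
position: [519.9, 146.1, 62.7]
contact_force: [-2.7, -0.2, 4.0]
contact_force: [-1.1, -4.7, 5.4]
t 10.4 pos [529.6 179.7  62.8] w 45.2 F [-1.1 -4.7  5.4] grip 64.0
shift tool mm [-40.7  -0.1  -0.1] in final frame [-40.7  -0.   -0. ] turn deg [ 0.02 -0.11  0.04]
```

View pics/p3.png

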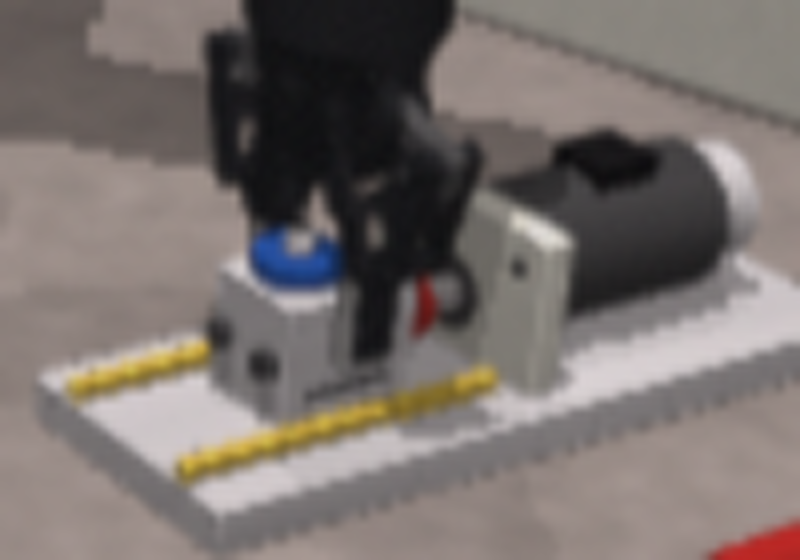

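The head lies between the rails, and the red pad (425,305) is still about 10 mm from its face. I ease the down-load and push in small steps.

```bash
python3 -m pendant '[[0,0,-0.0005,0,0,0,0.03],[-0.002,0,0,0,0,0,0.03],[-0.002,0,0,0,0,0,0.03],[-0.002,0,0,0,0,0,0.03],[0,0,0,0,0,0,0.03]]'| grep -E 'pos|contact'
for i in 1; do python3 -m pendant '[[-0.002,0,0,0,0,0,0.03],[0,0,0,0,0,0,0.03]]'| grep -E 'pos|contact'; done
python3 -m pendant '[[-0.002,0,0,0,0,0,0.03],[0,0,0,0,0,0,0.03]]'| grep -E 'pos|contact'
python3 -m pendant '[[-0.002,0,0,0,0,0,0.03],[0,0,0,0,0,0,0.03]]'| grep -E 'pos|contact'
python3 -m pendant '[[-0.002,0,0,0,0,0,0.03],[0,0,0,0,0,0,0.03]]'| grep -E 'pos|contact'
python3 -m pendant '[[-0.002,0,0,0,0,0,0.03],[0,0,0,0,0,0,0.03]]'| grep -E 'pos|contact'
```

```text
position: [531.5, 186.8, 62.7]
contact_force: [-1.1, -3.3, 2.7]
position: [532.0, 188.8, 62.7]
contact_force: [-1.4, -2.3, 2.5]
position: [532.5, 190.7, 62.7]
contact_force: [-1.9, -2.8, 1.3]
position: [532.9, 192.3, 62.7]
contact_force: [-1.3, -4.5, 2.1]
position: [533.3, 193.8, 62.8]
contact_force: [-1.2, -4.6, 2.6]
position: [533.7, 195.2, 62.8]
contact_force: [-0.5, -5.3, 2.5]
```

```bash
python3 -m pendant '[[-0.002,0,0,0,0,0,0.03],[0,0,0,0,0,0,0.03]]'| grep -E 'pos|contact'
python3 -m pendant '[[-0.002,0,0,0,0,0,0.03],[0,0,0,0,0,0,0.03]]'| grep -E 'pos|contact'
python3 -m pendant '[[0,0,0,0,0,0,0.03],[0,0,0,0,0,0,0.03],[0,0,0,0,0,0,0.03]]'| grep -E 'pos|contact'
python3 go.py 540.78 218.8 62.8 74.1
python3 - <<'E'
from h import *
from bench import arm
import pickle
d={n:arm.get_image(n) for n in("scene","top")};pickle.dump(d,open("im4.pkl","wb"))
a=d["scene"]["image"][165:215,365:425,::-1]
cv2.imwrite("pics/p4.png",cv2.resize(a,(720,600),interpolation=2))
E
```

```text
position: [534.1, 196.6, 62.8]
contact_force: [-1.7, -7.6, 3.9]
position: [534.5, 198.0, 62.8]
contact_force: [-1.5, -8.8, 5.7]
position: [534.4, 197.9, 62.8]
contact_force: [-1.4, -8.8, 5.2]
t 12.7 pos [534.4 197.9  62.8] w 44.9 F [-1.4 -8.8  5.2] grip 63.8
shift tool mm [-21.8  -0.4  -0.1] in final frame [-21.8  -0.4  -0. ] turn deg [ 0.1  -0.21 -0.02]
```

View pics/p4.png

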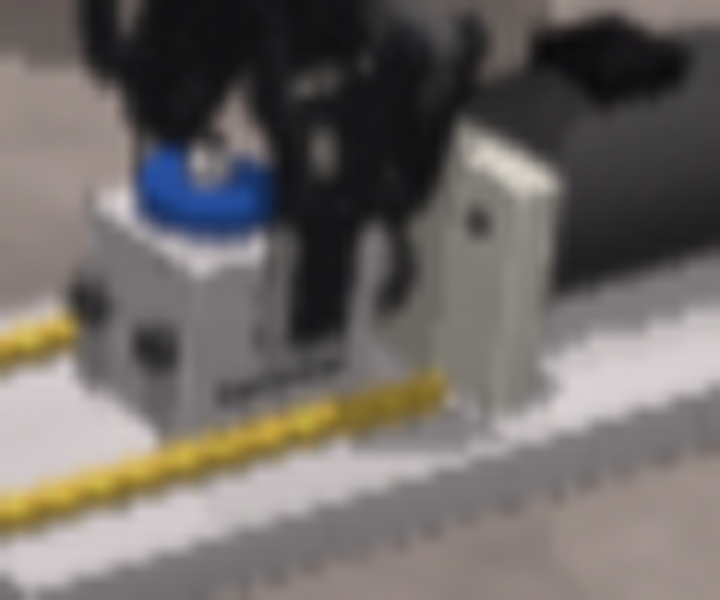

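The head is up against the plunger with the pad hidden behind the finger; the plate is at (480,280). I ease the vertical load so friction confuses the push reading less.

```bash
python3 -m pendant '[[0,0,-0.0005,0,0,0,0.03],[0,0,0,0,0,0,0.03],[0,0,0,0,0,0,0.03]]'| grep -E 'pos|contact'
python3 -m pendant '[[-0.001,0,-0.0002,0,0,0,0.03],[0,0,0,0,0,0,0.03],[0,0,0,0,0,0,0.03]]'| grep -E 'pos|contact'
python3 -m pendant '[[-0.001,0,0,0,0,0,0.03],[0,0,0,0,0,0,0.03],[0,0,0,0,0,0,0.03]]'| grep -E 'pos|contact'
python3 go.py 540.78 218.8 62.8 74.1
python3 - <<'E'
from h import *
import pickle
from bench import arm
d=arm.get_image("scene")
v=np.array([.2743,.9617])
for n,r,tcp in(("im0",pickle.load(open("im0.pkl","rb"))["scene"],(518.4,-284.2)),("im2",pickle.load(open("im2.pkl","rb"))["scene"],(520.9,146.6)),("im3",pickle.load(open("im3.pkl","rb"))["scene"],(529.6,179.7)),("im4",pickle.load(open("im4.pkl","rb"))["scene"],(534.4,197.9)),("now",d,arm.read_state()["position"][:2])):
    b=(235,235,285,280) if n=="im0" else (345,160,400,200)
    c=max(comps(mask(r,"blue",b)),key=lambda q:q[0]);z={"im0":57,"im2":90}.get(n,75)
    p=onz(r,c[1],z)[:2];print(n,c[0],c[1],"cap-TCP along v",round(float((p-np.array(tcp))@v),1))
r=pickle.load(open("im0.pkl","rb"))["scene"]
for p in[(362.7,208.2),(349,198.1),(401.2,196.8),(386.3,188)]:
    print("rail pt scene: stand x",((onz(r,p,25)[:2]-[547.37,241.9])@v).round(1))
E
```

```text
position: [534.4, 198.0, 62.8]
contact_force: [0.5, -9.4, 1.9]
position: [534.6, 198.7, 62.9]
contact_force: [0.2, -9.3, 1.9]
position: [534.7, 199.2, 62.9]
contact_force: [0.3, -10.9, 1.1]
t 13.7 pos [534.7 199.2  62.9] w 45.2 F [  0.3 -10.9   1.1] grip 63.3
shift tool mm [-20.5  -0.4  -0. ] in final frame [-20.5  -0.5   0.1] turn deg [ 0.14 -0.28 -0.05]
im0 97 [252. 250.] cap-TCP along v -12.6
im2 53 [367.8 180.3] cap-TCP along v -13.1
im3 53 [376.8 182.3] cap-TCP along v -12.7
im4 51 [381.6 180.8] cap-TCP along v -13.0
now 51 [381.9 180.8] cap-TCP along v -13.6
rail pt scene: stand x -149.3
rail pt scene: stand x -149.7
rail pt scene: stand x -7.0
rail pt scene: stand x -10.5
```

```bash
python3 -m pendant '[[-0.0015,0,0,0,0,0,0.03],[0,0,0,0,0,0,0.03],[0,0,0,0,0,0,0.03],[0,0,0,0,0,0,0.03]]'| grep -E 'pos|contact'
python3 -m pendant '[[0,0,0,0,0,0,0.03],[0,0,0,0,0,0,0.03],[0,0,0,0,0,0,0.03],[0,0,0,0,0,0,0.03],[0,0,0,0,0,0,0.03]]'| grep -E 'pos|force'
python3 - <<'E'
from h import *
from bench import arm
cv2.imwrite("pics/p5.png",np.hstack([cv2.resize(arm.get_image("scene")["image"][:,:,::-1],(400,300)),cv2.resize(arm.get_image("top")["image"][:,:,::-1],(400,300))]))
E
```

```text
position: [535.0, 200.3, 62.9]
contact_force: [0.1, -12.5, 1.8]
position: [535.0, 200.2, 62.9]
contact_force: [0.8, -12.2, 2.3]
grasp_force: 63.4
```

View pics/p5.png

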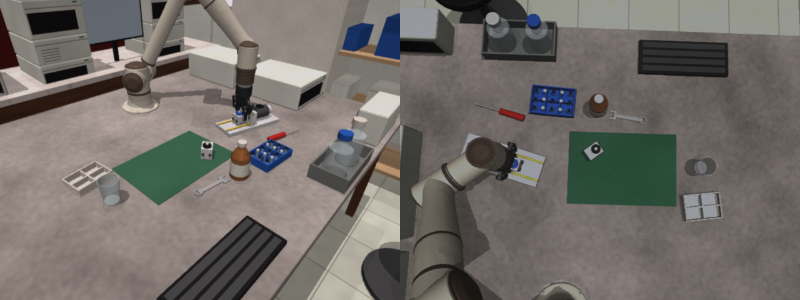

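Everything else is in place, the head is held against the plunger, and force and position both give about 10 mm. Handing in.

```bash
python3 -c "
from bench import arm
print(arm.job_done())"
```

```text
the job is handed in; nothing more can be done
None
```

The blue-capped head is on the stand between the rails and still gripped, pushing the plunger about 10 mm in; that depth comes from the tool position and about 12 N of push including friction, because the pad was hidden from the cameras. The job is handed in, and the last picture shows everything else on the bench still in place.

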